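# Set the clamp screw of a microscope specimen stage

## Robot

A 6-joint arm with a two-finger parallel gripper is mounted at the origin on the work surface. World frame = base frame: x ahead of the robot, y to its left, z up, the work surface at z = 0. Lengths are in m, angles in degrees, forces in N, time in s.
With the tool pointing down it reaches from about 0.35 to 0.875 m from the base axis. Payload 4.2 kg.
Tool frame: the origin (TCP) lies between the finger pads; the fingertips stand 25 mm ahead of it and the grasp point (between the pads) lies 6 mm ahead of it (r.tips_ahead is the distance from the TCP to the fingertips, in m); z points along the fingers, y is the direction in which the jaws open and shut (so a half turn about z gives the same grasp; the last joint's range is limited). The gripper opens to 87 mm and grips with 3 to 60 N. Pads are 19 mm wide; open, the fingers measure 117 mm over their backs; the gripper's body (75 mm by 190 mm) begins 51 mm behind the grasp point.
Start: joints at [-53.48, 22.042, 0.453, 0, -68.411, -14.817], TCP at [0.231, -0.581, 0.248] pointing down, gripper open.
Joint ranges: [-179.83, 179.83], [-69.29, 118.12], [-61.27, 80.66], [-181.25, 117.63], [-171.15, -9.14], [-177.46, 177.46]. Speed limits (degrees/s): [159.86, 159.86, 180, 180, 180, 180].

## Interface

Orientations are given as a 3x3 rotation matrix whose columns are the frame's x, y, z axes.
In Python, from station import r, vision, finish_job gives the robot as it stands.
- The arm moves only by the shell command python3 -m jog 'ROWS'. ROWS is a JSON object of lists of equal length, an entry for each row: "rot": the turn, a rotation vector about the world's x, y, z in degrees, a list of three; "delta_pos": the shift along the world's x, y, z in mm, a list of three; "grip": the opening in per cent of the stroke, from 0 (shut) to 100 (fully open). A call has 1 to 10 rows; each row shifts and turns the commanded pose from where the row before left it; what a row does not reach is not made up. A row lasts 1/12 s, in which the tool goes at most 41.7 mm and 7.16 degrees, less where a joint would pass 70% of its speed; a pose out of reach is approached as far as the arm can. A call with a gripper value outside its range is refused whole. The fingers move at their own pace and stop on an object; the grip force is fixed at half the most. Time passes only in rows, so rows that do not move let the fingers close. It gives the time, the measured TCP pose, the force and the opening at its end, in the units of the state.
- r.sense(): the state, without advancing time (a new reading comes with each control period).
- vision.capture(name): name is "scene" or "top"; returns a dict with "frame" (384x512x3 uint8, red, green, blue), "K" (3x3 intrinsics, pixels), "k1" (the pictures are not rectified: a ray, as slopes to the right and down, at radius r is drawn at 1 + k1 r^2 times it, then the intrinsics apply), "xyz" and "orientation" of the camera in the world. Camera axes: x right, y up, looking along -z (the intrinsics and any distortion apply to the point x, -y, -z); pixel columns grow to the right and rows downward; lengths in m; the calibration is good to about 2 mm. A picture is of the moment at which its call begins. There is no depth.
- finish_job(): hands the job in, once; it reports no verdict.
The state is a dict: "time_s": time; "joints": joint angles; "joint_velocities": joint speeds; "effort": joint torques, N m; "tcp_pos": TCP position; "ee_rot": TCP orientation; "wrist_force": force on the tool from outside, world axes, zero at the start; "moment": the same for the moment, N m; "gripper_width": opening from 0.0 (shut) to 1.0 (fully open).
Only numpy, scipy, OpenCV 4.12 (cv2) and the standard library are available. Lean on these libraries where they do the work, as an engineer would, in place of code of your own. Each camera call takes 0.05 s, during which the arm holds its last target. There are 200 camera calls.

## Task

On the small black specimen stage, push the slide carriage by its upright tab all the way in against its stop, then turn the wing-headed thumbscrew on the white bridge clockwise until it seats, and back it off a quarter turn (90 degrees). Finish with the gripper still holding the thumbscrew there, so that I can nip up its lock ring: the program ends while holding, do not let go. Leave the two round corner screws and the other things on the bench where they are.

Things in the scene. Friction and masses are not known exactly. Their poses are not given: they have to be found in the camera images.
- stage: fixed specimen stage, black base plate 240 x 140 x 14 mm, turned up to 0.5 rad. Origin on the underside, midway across, 140 mm from the plate's front edge (-x) and 100 mm from its rear. Own x: the carriage's way in; y left; z up. A white bridge (26 mm in x, 110 mm in y) spans it at x = +30 mm, top 62 mm above the bench. Rails 12 mm high at y = -32 and +32 mm.
- carriage (a joint): aluminium slide carriage, in m: 0 = fully home on its stop, positive = drawn out towards the stage's -x (starts 30 to 60 mm out, can go to 75). It resists with about 2 N, stays where it is left, stops hard at 0.
- push_tab (a point): centre of thickness and width of the carriage's upright tab, 40 mm above the bench: a plate 8 mm thick (stage x), 42 mm wide (stage y), top 52 mm above the bench. When home it lies at x = -45 mm in the stage's frame, 75 mm in front of the thumbscrew's axis. Push its front face or pinch it across the thickness.
- wing_screw (a joint): the thumbscrew on the bridge, rad backed off from its seat: 0 = seated (hard stop), positive = anticlockwise from above. Starts 0.5 to 1.3 off the seat, turns with about 0.07 N m of friction, stays where left; its rise and fall are too small to matter. A quarter turn off the seat is 1.57.
- wing_head: steel wing (grip bar) of the thumbscrew: 52 mm along its own x, 12 mm thick along its own y (flat sides), 27 high. Origin at the bar's centre on the upright screw axis, 90 mm above the bench, at x = +30 mm of the stage. Its x is along the stage's x when seated and turns with the screw. Brass lock ring below. Pinch from above across the 12 mm; all else within 65 mm is no higher than the bridge.
- corner_left (a joint): round knurled screw 22 mm across, top 34 mm above the bench, at the stage's rear left corner (x = +82, y = +52 mm in the stage's frame); angle in rad, 0 at the start; leave alone
- corner_right (a joint): the same at the rear right corner (x = +82, y = -52 mm); leave alone
- petri: lidded pale petri dish, 90 mm across, 16 mm high, loose bystander, origin at the centre of its underside; leave it where it is
- slide_box: slide box 87 x 38 x 30 mm, loose bystander, origin at the centre of its underside; leave it where it is
- objective: black objective lens standing on end, 31 mm across, 44 mm high, loose bystander, origin at the centre of its underside; leave it where it is
- beaker: glass beaker 66 mm across, 85 mm high, loose bystander, origin at the centre of its underside; leave it where it is
- driver: screwdriver 160 mm long lying flat, loose bystander, origin at the centre of its underside; leave it where it is
- oil_bottle: amber bottle 48 mm across, 100 mm high, loose bystander, origin at the centre of its underside; leave it where it is
- stain_jar: capped glass jar 60 mm across, 75 mm high, loose bystander, origin at the centre of its underside; leave it where it is

How it is judged:
By the outcome, as a careful person would: the job done as asked, in the order asked, and still so for the second after the job is handed in, while the arm keeps its last pose, push and grip.
It also fails if it takes over 53 s, if anything falls off the work surface, if the arm or the gripper's body presses on something with over 40 N, if the wrist force passes 120 N, or if a joint passes its speed limit or range.

## Working session

There is one attempt and no reset: what is moved stays moved. The work goes in short steps, Python scripts to look and compute and a shell command to move; the robot and the scene stay as the last step left them, time stands still between calls to the robot, and variables do not carry over. Pictures are saved under pics/ and viewed, about 8 in all and at most 12, crops included, and the job is handed in when it is done.

```bash
ls; mkdir -p pics; cat > h.py <<'E'
import numpy as np, cv2
from station import r, vision
def load(n,f):
    c=vision.capture(n); cv2.imwrite(f'pics/{f}.png',c['frame'][:,:,::-1]); np.save(f'pics/{f}.npy',c,allow_pickle=True); return c
def get(f): return np.load(f'pics/{f}.npy',allow_pickle=True).item()
def proj(c,P):
    q=(np.atleast_2d(P)-c['xyz'])@np.array(c['orientation']); s=np.c_[q[:,0]/-q[:,2],-q[:,1]/-q[:,2]]
    s=s*(1+c['k1']*(s**2).sum(1,keepdims=True)); K=np.array(c['K']); return s@K[:2,:2].T+K[:2,2]
def ray(c,uv,z):
    K=np.array(c['K']); d=np.linalg.solve(K[:2,:2],np.array(uv,float)-K[:2,2]); s=d.copy()
    for _ in range(30): s=d/(1+c['k1']*(s@s))
    v=np.array(c['orientation'])@np.array([s[0],-s[1],-1]); o=np.array(c['xyz']); return o+v*(z-o[2])/v[2]
E
python3 - <<'E'
from h import *
for n in('top','scene'):
    c=load(n,n+'0'); print(n,c['K'],c['k1'],c['xyz'],np.round(c['orientation'],3).tolist())
s=r.sense(); print(s)
a=cv2.imread('pics/top0.png')
cv2.imwrite('pics/top0b.png',cv2.resize(a,(800,600),interpolation=cv2.INTER_CUBIC))
E
```

```text
pics
top [[362.88193971   0.         250.1908564 ]
 [  0.         362.88193971 195.18822959]
 [  0.           0.           1.        ]] 0.03944758743282592 [0.43670958 0.01152738 1.35144982] [[0.02, 0.991, -0.133], [-1.0, 0.022, 0.012], [0.015, 0.133, 0.991]]
scene [[366.31131786   0.         247.36605704]
 [  0.         366.31131786 189.04854352]
 [  0.           0.           1.        ]] -0.07365350662000343 [1.24431694 0.14649336 0.89887724] [[-0.252, -0.76, 0.6], [0.968, -0.204, 0.148], [0.009, 0.618, 0.786]]
{'time_s': 0.1, 'joints': array([-5.34795537e+01,  2.20857063e+01,  3.88672385e-01, -2.51459604e-02,
       -6.84124931e+01, -1.48161688e+01]), 'joint_velocities': array([-0.07620486, -0.08611803,  0.14981476,  0.17403163,  0.00373313,
       -0.1108591 ]), 'effort': array([-2.50456151e-04, -3.91689777e+01,  1.87935251e+01,  4.23190400e+00,
        1.34861155e-02, -6.89722378e-05]), 'tcp_pos': array([ 0.23096779, -0.58023113,  0.24658351]), 'ee_rot': array([[-9.29164774e-01, -3.69664938e-01, -8.09631934e-04],
       [-3.69665813e-01,  9.29163076e-01,  1.77908673e-03],
       [ 9.46141097e-05,  1.95235797e-03, -9.99998090e-01]]), 'wrist_force': array([-0.00198565,  0.27640978,  0.31276377]), 'moment': array([ 0.04013674, -0.00656346, -0.02816085]), 'gripper_width': 1.0002333392625544}
```

View pics/top0b.png

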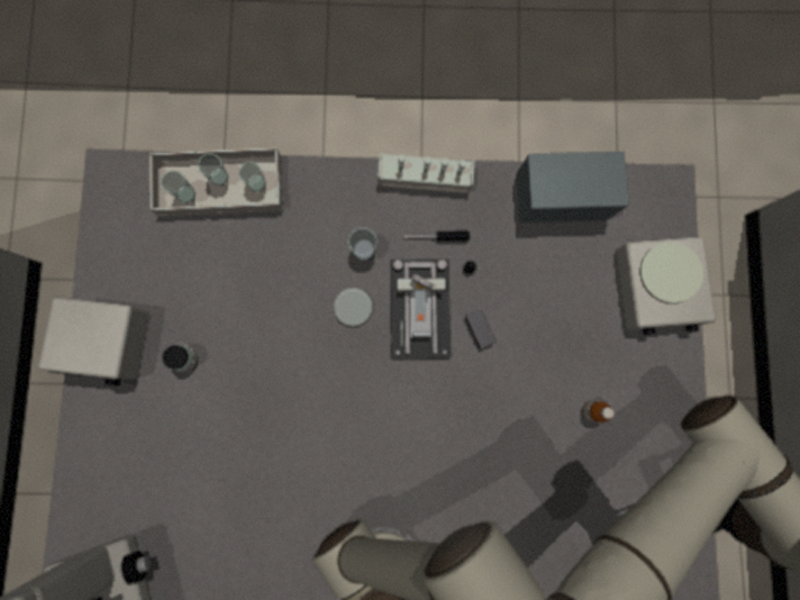

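View pics/scene0.png

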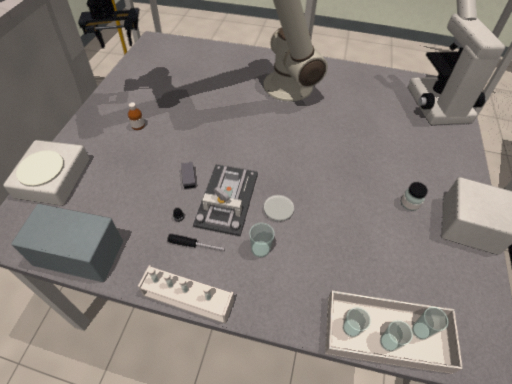

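The top view shows the stage around pixel (269,198) in the original frame, with its bridge to the rear (world +x) and the tab and orange mark in front. The beaker and petri dish are to its left; the objective and slide box are to its right. Next I'll enlarge both views of the stage.

```bash
python3 - <<'E'
from h import *
a=cv2.imread('pics/top0.png')[160:236,240:300]; b=cv2.imread('pics/scene0.png')[155:240,185:265]
A=cv2.resize(a,None,fx=6.6,fy=6.6,interpolation=cv2.INTER_CUBIC);B=cv2.resize(b,None,fx=5,fy=5,interpolation=cv2.INTER_CUBIC)
o=np.zeros((505,800,3),np.uint8);o[:A.shape[0],:A.shape[1]]=A;o[:B.shape[0],400:400+B.shape[1]]=B
cv2.imwrite('pics/crop0.png',cv2.convertScaleAbs(o,alpha=1.5))
# stage plate: dark contour in top
im=cv2.imread('pics/top0.png'); m=(im.max(2)<58).astype(np.uint8); m[:150]=0;m[245:]=0;m[:,:235]=0;m[:,305:]=0
m=cv2.morphologyEx(m,cv2.MORPH_CLOSE,np.ones((9,9)))
cs,_=cv2.findContours(m,0,2); k=max(cs,key=cv2.contourArea); R=cv2.minAreaRect(k); c=get('top0')
print(R); P=np.array([ray(c,p,.014) for p in cv2.boxPoints(R)]);print(P, np.linalg.norm(np.diff(P,axis=0),axis=1))
E
```

```text
((268.5, 200.0), (37.0, 58.0), 0.0)
[[ 0.49074266 -0.00692764  0.014     ]
 [ 0.70751021 -0.00260514  0.014     ]
 [ 0.7106588  -0.14155716  0.014     ]
 [ 0.49357767 -0.14292531  0.014     ]] [0.21681064 0.13898769 0.21708544]
```

View pics/crop0.png

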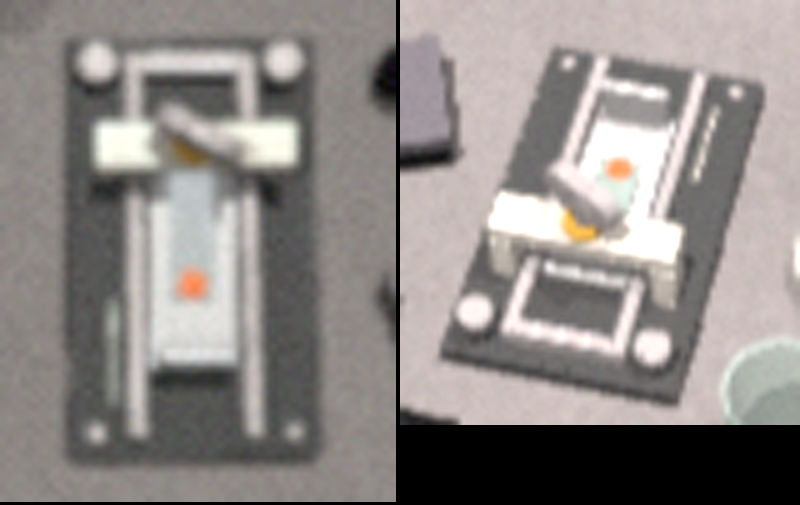

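The crop shows the corner knobs in the top view at crop (98,62) and (284,62), and the bridge from (93,145) to (299,145). The wing runs from about (165,110) to (245,158), so roughly 1 rad off seat. The top edge of the tab is at about (195,357). I'll now turn these into coordinates.

```bash
python3 - <<'E'
from h import *
T=get('top0');S=get('scene0')
t=lambda x,y:((x+.5)/6.6+240-.5,(y+.5)/6.6+160-.5); s=lambda x,y:((x-399.5)/5+185-.5,(y+.5)/5+155-.5)
def two(p,q,z): 
    a=ray(T,p,z);b=ray(S,q,z);print(np.round(a*1e3,1),np.round(b*1e3,1));return (a+b)[:2]/2
L=two(t(98,60),s(652,348),.034);Rr=two(t(284,60),s(474,312),.034)
fl=two(t(97,433),s(736,92),.015);fr=two(t(294,432),s(567,63),.015)
print(np.linalg.norm(L-Rr))
ey=(L-Rr);ey/=np.linalg.norm(ey);ex=np.array([ey[1],-ey[0]])
e2=fl-fr;print('yaw',np.degrees(np.arctan2(ex[1],ex[0])),np.degrees(np.arctan2(-e2[0],e2[1])))
e3=(L+Rr)/2-(fl+fr)/2;print('yaw x',np.degrees(np.arctan2(e3[1],e3[0])),'len',np.linalg.norm(e3))
O=(L+Rr)/2-.082*ex;print('O',O)
yaw=np.arctan2(ex[1],ex[0])
for y in np.radians([-1,0,1,2])+0:
  pass
W=O+.03*ex;print('wing',W, 'px',proj(T,[*W,.09]),proj(S,[*W,.09]))
inv=lambda p:((p[0]-240+.5)*6.6,(p[1]-160+.5)*6.6)
print('wing in crop',inv(proj(T,[*W,.1035])[0]))
fs=lambda p:np.round([np.dot(p[:2]-O,ex)*1e3,np.dot(p[:2]-O,ey)*1e3],1)
print('bar ends top',fs(ray(T,t(165,110),.1035)),fs(ray(T,t(245,158),.1035)),'scene',fs(ray(S,s(557,172),.1035)),fs(ray(S,s(615,208),.1035)))
print('tab top',fs(ray(T,t(155,352),.052)),fs(ray(T,t(238,352),.052)),fs(ray(T,t(195,366),.052)))
print('tab scene',fs(ray(S,s(607,80),.052)),fs(ray(S,s(668,95),.052)))
print('bridge',fs(ray(T,t(93,122),.062)),fs(ray(T,t(299,122),.062)),fs(ray(T,t(299,165),.062)))
E
```

```text
[712.6 -18.6  34. ] [714.8 -18.6  34. ]
[ 715.  -122.9   34. ] [ 717.7 -122.6   34. ]
[505.  -22.3  15. ] [504.1 -23.   15. ]
[ 507.9 -132.1   15. ] [ 508.5 -134.1   15. ]
0.10418947981822635
yaw 1.4450284550314538 1.8754834355693561
yaw x 1.9776443950077434 len 0.20875188281304777
O [ 0.63303443 -0.07273773]
wing [ 0.66302489 -0.07198119] px [[269.70953607 179.54217312]] [[221.21625399 193.87155947]]
wing in crop (np.float64(201.12926154786243), np.float64(127.80650720164941))
bar ends top [39.4 18.8] [ 13.5 -23.3] scene [ 26.9 -15.2] [43.4 22.4]
tab top [-84.8  22.7] [-84.9 -22.5] [-92.5   1. ]
tab scene [-87.3 -19.6] [-84.4  19.6]
bridge [40.6 55.9] [ 40.2 -56.9] [ 16.4 -56.4]
```

Stage: origin about (0.633, -0.073), yaw about 1.8°. The knob spacing checks at 104.2 mm against 104. The wing is about 62° off seat and the tab centre is at stage x of about -88, so the carriage is about 43 mm out. Now I'll move to a point in front of the tab with the jaws shut.

```bash
python3 -m jog '{"rot":[[0,0,-2],[0,0,-2],[0,0,-2],[0,0,-2],[0,0,-2],[0,0,-2],[0,0,-2],[0,0,-2],[0,0,-2],[0,0,-2]],"delta_pos":[[19,36,0],[19,36,0],[19,36,0],[19,36,0],[19,36,0],[19,36,0],[19,36,0],[19,36,0],[19,36,0],[19,36,0]],"grip":[0,0,0,0,0,0,0,0,0,0]}'
python3 -m jog '{"rot":[[0,0,0],[0,0,0],[0,0,0],[0,0,0],[0,0,0],[0,0,0],[0,0,0]],"delta_pos":[[19,36,0],[19,36,0],[19,36,0],[19,36,0],[10,0,-30],[0,0,-30],[0,0,0]],"grip":[0,0,0,0,0,0,0]}'
```

```text
time_s: 0.93
tcp_pos: [0.4213, -0.2187, 0.2475]
ee_rot: [[-1.0, -0.028, -0.0], [-0.028, 1.0, 0.0], [0.0, 0.0, -1.0]]
wrist_force: [0.3, -0.6, 0.1]
gripper_width: 0.326
time_s: 1.52
tcp_pos: [0.5035, -0.0757, 0.1817]
ee_rot: [[-0.999, -0.03, -0.013], [-0.03, 1.0, 0.0], [0.013, 0.001, -1.0]]
wrist_force: [-1.1, -0.2, -1.0]
gripper_width: 0.006
```

```bash
python3 -m jog '{"rot":[[0,0,0],[0,0,0],[0,0,0],[0,0,0],[0,0,0],[0,0,0]],"delta_pos":[[0,0,-30],[0,0,-30],[0,0,-30],[0,0,-20],[0,0,-10],[0,0,0]],"grip":[0,0,0,0,0,0]}'
python3 - <<'E'
from h import *
load('top','t1');load('scene','s1');s=r.sense();print(s['tcp_pos'],s['wrist_force'])
b=cv2.imread('pics/s1.png')[130:240,170:280];a=cv2.imread('pics/t1.png')[160:240,240:300]
o=np.zeros((560,800,3),np.uint8);A=cv2.resize(a,None,fx=5,fy=5,interpolation=2);B=cv2.resize(b,None,fx=4.5,fy=4.5,interpolation=2)
o[:400,:300]=A;o[:495,305:800]=B;cv2.imwrite('pics/c1.png',cv2.convertScaleAbs(o,alpha=1.5))
E
```

```text
time_s: 2.02
tcp_pos: [0.5061, -0.0772, 0.0664]
ee_rot: [[-1.0, -0.029, -0.004], [-0.029, 1.0, -0.001], [0.004, -0.001, -1.0]]
wrist_force: [-0.7, -0.5, 0.4]
gripper_width: 0.004
[ 0.50810445 -0.07690079  0.06876174] [0.02402733 0.54817873 0.13570807]
```

View pics/c1.png

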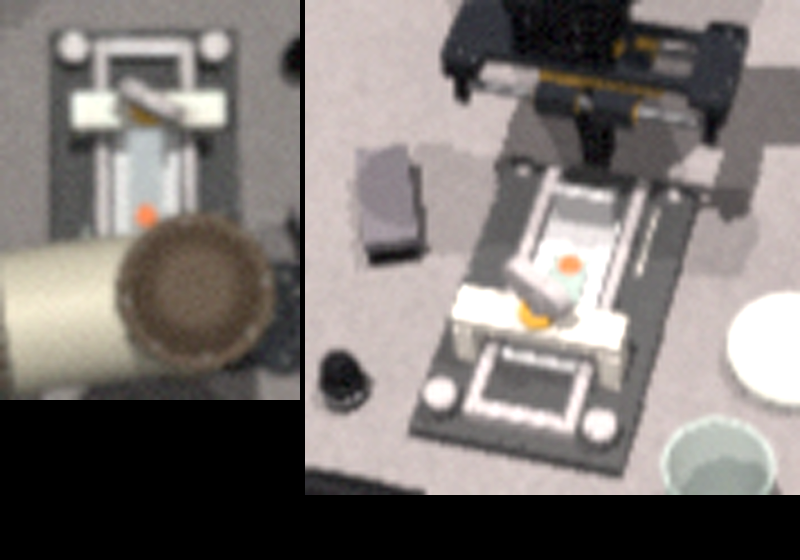

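The scene view shows the shut fingers just in front of the tab and centred on it, clear of everything. Next I'll lower them and start pushing.

```bash
python3 -m jog '{"rot":[[0,0,0],[0,0,0],[0,0,0],[0,0,0],[0,0,0],[0,0,0],[0,0,0],[0,0,0],[0,0,0],[0,0,0]],"delta_pos":[[0,0,-7],[0,0,-5],[0,0,0],[5,0.15,0],[5,0.15,0],[5,0.15,0],[5,0.15,0],[5,0.15,0],[5,0.15,0],[5,0.15,0]],"grip":[0,0,0,0,0,0,0,0,0,0]}'
python3 -m jog '{"rot":[[0,0,0],[0,0,0],[0,0,0],[0,0,0]],"delta_pos":[[5,0.15,0],[5,0.15,0],[5,0.15,0],[0,0,0]],"grip":[0,0,0,0]}'
```

```text
time_s: 2.95
tcp_pos: [0.5416, -0.0757, 0.0553]
ee_rot: [[-1.0, -0.029, -0.003], [-0.029, 1.0, -0.0], [0.003, -0.0, -1.0]]
wrist_force: [-2.0, 1.9, 2.2]
gripper_width: 0.006
time_s: 3.28
tcp_pos: [0.5584, -0.0751, 0.0554]
ee_rot: [[-1.0, -0.03, 0.001], [-0.03, 1.0, -0.0], [-0.001, -0.0, -1.0]]
wrist_force: [-0.5, -0.2, -1.2]
gripper_width: 0.002
```

```bash
python3 -m jog '{"rot":[[0,0,0],[0,0,0],[0,0,0],[0,0,0],[0,0,0],[0,0,0]],"delta_pos":[[2,0.1,0],[2,0.1,0],[2,0.1,0],[2,0.1,0],[2,0,0],[0,0,0]],"grip":[0,0,0,0,0,0]}'
for i in 1 2; do :; done
python3 -m jog '{"rot":[[0,0,0],[0,0,0],[0,0,0]],"delta_pos":[[2,0,0],[2,0,0],[0,0,0]],"grip":[0,0,0]}'
```

```text
time_s: 3.78
tcp_pos: [0.5675, -0.0748, 0.0554]
ee_rot: [[-1.0, -0.03, 0.0], [-0.03, 1.0, -0.0], [-0.0, -0.0, -1.0]]
wrist_force: [-1.7, -0.8, -0.5]
gripper_width: 0.008
time_s: 4.03
tcp_pos: [0.5716, -0.0747, 0.0555]
ee_rot: [[-1.0, -0.03, 0.0], [-0.03, 1.0, 0.0], [-0.0, 0.0, -1.0]]
wrist_force: [-1.2, -0.1, 0.0]
gripper_width: 0.005
```

```bash
python3 -m jog '{"rot":[[0,0,0],[0,0,0],[0,0,0]],"delta_pos":[[2,0,0],[0,0,0],[0,0,0]],"grip":[0,0,0]}'
python3 -m jog '{"rot":[[0,0,0],[0,0,0],[0,0,0]],"delta_pos":[[2,0,0],[0,0,0],[0,0,0]],"grip":[0,0,0]}'
```

```text
time_s: 4.28
tcp_pos: [0.5725, -0.0747, 0.0554]
ee_rot: [[-1.0, -0.03, -0.001], [-0.03, 1.0, 0.0], [0.001, 0.0, -1.0]]
wrist_force: [-4.1, 1.2, 1.3]
gripper_width: 0.01
time_s: 4.53
tcp_pos: [0.5727, -0.0748, 0.0553]
ee_rot: [[-1.0, -0.029, -0.006], [-0.029, 1.0, -0.0], [0.006, 0.0, -1.0]]
wrist_force: [-8.0, 2.3, 4.2]
gripper_width: 0.005
```

```bash
python3 - <<'E'
from h import *
load('scene','s2');s=r.sense();print(s['tcp_pos'],s['wrist_force'])
b=cv2.imread('pics/s2.png')[130:240,170:280]
cv2.imwrite('pics/c2.png',cv2.convertScaleAbs(cv2.resize(b,None,fx=5.4,fy=5.4,interpolation=2),alpha=1.5))
E
```

```text
[ 0.5726505  -0.07481452  0.05530008] [-8.29778885  2.44534924  3.037609  ]
```

View pics/c2.png

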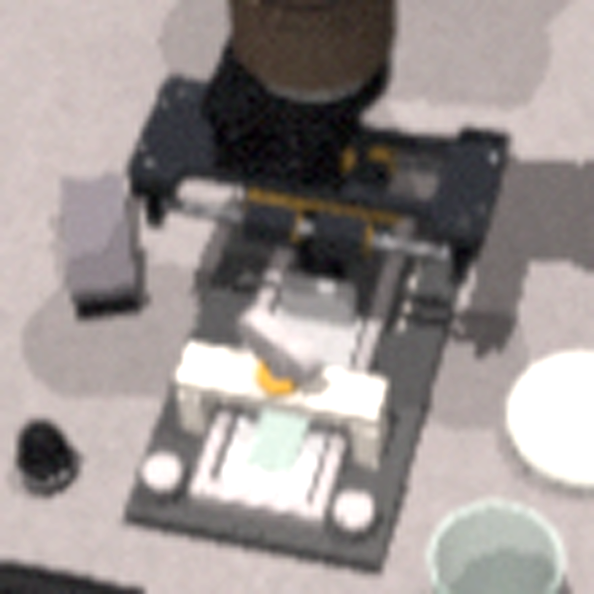

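The carriage has stopped: TCP x holds at 0.5727 while the force rises, which puts the tab at stage x of about -45. The picture shows the slide at the rear. I'll give it one firmer nudge, then back off, rise and turn to the wing.

```bash
python3 -m jog '{"rot":[[0,0,0],[0,0,0],[0,0,0]],"delta_pos":[[2,0,0],[2,0,0],[0,0,0]],"grip":[0,0,0]}'
python3 -m jog '{"rot":[[0,0,0],[0,0,0],[0,0,0],[0,0,0],[0,0,0],[0,0,0],[0,0,0],[0,0,0]],"delta_pos":[[-8,0,0],[-15,0,0],[-15,0,0],[0,0,30],[0,0,35],[0,0,35],[0,0,20],[0,0,0]],"grip":[0,0,0,0,0,0,50,100]}'
python3 -m jog '{"rot":[[0,0,7],[0,0,7],[0,0,7],[0,0,7],[0,0,7],[0,0,7],[0,0,7],[0,0,7],[0,0,6],[0,0,0]],"delta_pos":[[15,0.4,0],[15,0.4,0],[15,0.4,0],[15,0.4,0],[15,0.4,0],[15,0.4,0],[15,0.3,0],[10,0.3,0],[8,0,0],[0,0,0]],"grip":[100,100,100,100,100,100,100,100,100,100]}'
python3 - <<'E'
from h import *
load('scene','s3');load('top','t3');s=r.sense();print(s['tcp_pos'],s['wrist_force'],s['moment'],s['joints'],s['time_s'])
b=cv2.imread('pics/s3.png')[150:240,180:270];a=cv2.imread('pics/t3.png')[150:240,225:315]
o=np.hstack([cv2.resize(x,(400,400),interpolation=2) for x in (a,b)])
cv2.imwrite('pics/c3.png',cv2.convertScaleAbs(o,alpha=1.5))
E
```

```text
time_s: 4.83
tcp_pos: [0.5728, -0.0751, 0.0548]
ee_rot: [[-0.999, -0.028, -0.015], [-0.028, 1.0, -0.001], [0.015, -0.0, -1.0]]
wrist_force: [-15.6, 3.7, 9.7]
gripper_width: 0.003
time_s: 5.5
tcp_pos: [0.5461, -0.0747, 0.1822]
ee_rot: [[-0.999, -0.031, 0.017], [-0.031, 1.0, 0.0], [-0.017, -0.0, -1.0]]
wrist_force: [0.4, 0.1, 0.5]
gripper_width: 0.086
time_s: 6.33
tcp_pos: [0.6665, -0.0718, 0.1749]
ee_rot: [[-0.441, -0.897, 0.003], [-0.897, 0.441, -0.0], [-0.001, -0.003, -1.0]]
wrist_force: [-0.3, -0.3, 0.5]
gripper_width: 0.835
[ 0.66456808 -0.07175774  0.17504771] [ 0.1413279  -0.47121197  0.023859  ] [-0.01209258  0.06810844  0.03695288] [ 7.67057262e+00  2.92315942e+01  1.37911049e+00  4.68268596e-03
 -6.20991431e+01 -3.41354509e+01] 6.4333
```

View pics/c3.png

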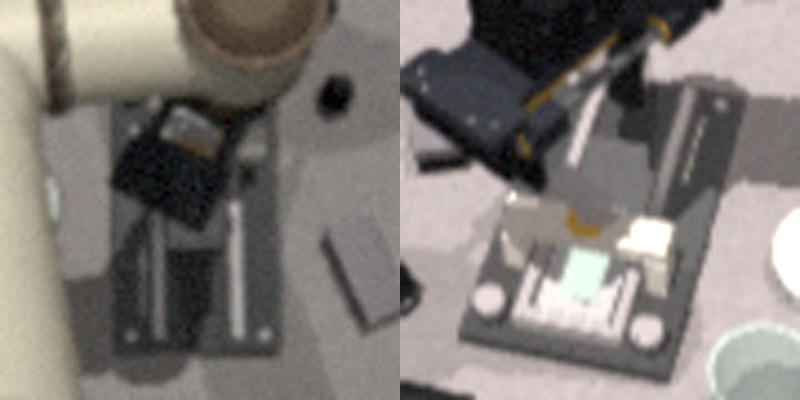

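The gripper is open above the wing, with jaws across its flats as far as the partly hidden view shows, and the carriage is home. Next: descend to tip height of about 77 mm and close.

```bash
python3 -m jog '{"rot":[[0,0,0],[0,0,0],[0,0,0],[0,0,0],[0,0,0],[0,0,0]],"delta_pos":[[-1,0,-20],[0,0,-20],[0,0,-15],[0,0,-10],[0,0,-8],[0,0,0]],"grip":[100,100,100,100,100,100]}'
python3 -m jog '{"rot":[[0,0,0],[0,0,0],[0,0,0],[0,0,0],[0,0,0],[0,0,0],[0,0,0],[0,0,0],[0,0,0],[0,0,0]],"delta_pos":[[0,0,0],[0,0,0],[0,0,0],[0,0,0],[0,0,0],[0,0,0],[0,0,0],[0,0,0],[0,0,0],[0,0,0]],"grip":[0,0,0,0,0,0,0,0,0,0]}'
python3 - <<'E'
from h import *
s=r.sense();print(s['tcp_pos'],s['wrist_force'],s['moment'],s['gripper_width']*87,np.degrees(np.arctan2(s['ee_rot'][1,1],s['ee_rot'][0,1])))
E
```

```text
time_s: 6.93
tcp_pos: [0.6622, -0.0718, 0.101]
ee_rot: [[-0.444, -0.896, -0.003], [-0.896, 0.444, -0.0], [0.001, 0.002, -1.0]]
wrist_force: [-0.6, 0.5, -0.3]
gripper_width: 1.002
time_s: 7.77
tcp_pos: [0.6631, -0.0718, 0.1025]
ee_rot: [[-0.443, -0.897, -0.0], [-0.897, 0.443, 0.0], [0.0, 0.0, -1.0]]
wrist_force: [0.1, -0.6, 0.1]
gripper_width: 0.326
[ 0.6631227  -0.07175841  0.10251074] [ 0.11778998 -0.60678123  0.10241148] [ 0.05708273  0.07148602 -0.0030324 ] 28.375427410294886 153.70426875854758
```

Still closing; allow more time.

```bash
python3 -m jog '{"rot":[[0,0,0],[0,0,0],[0,0,0],[0,0,0],[0,0,0],[0,0,0],[0,0,0],[0,0,0]],"delta_pos":[[0,0,0],[0,0,0],[0,0,0],[0,0,0],[0,0,0],[0,0,0],[0,0,0],[0,0,0]],"grip":[0,0,0,0,0,0,0,0]}'
cat >> h.py <<'E'
def st():
    s=r.sense();print(np.round(s['tcp_pos'],4),'F',np.round(s['wrist_force'],1),'M',np.round(s['moment'],3),'w',round(s['gripper_width']*87,1),'ang',round(np.degrees(np.arctan2(s['ee_rot'][1,1],s['ee_rot'][0,1])),2),'j6',round(s['joints'][5],1),s['time_s'])
E
python3 -c 'from h import *; st()'
```

```text
time_s: 8.43
tcp_pos: [0.6629, -0.0717, 0.1025]
ee_rot: [[-0.443, -0.897, -0.001], [-0.897, 0.443, 0.0], [0.0, 0.001, -1.0]]
wrist_force: [-1.5, 0.8, 0.9]
gripper_width: 0.135
[ 0.6629 -0.0717  0.1025] F [-1.5  0.8  0.9] M [0.455 0.601 0.074] w 11.7 ang 153.7 j6 -34.0 8.4333
```

The wing is gripped at 11.7 mm. Turning clockwise, fast first and then slowly near the expected seat (angle about 92°).

```bash
python3 -m jog '{"rot":[[0,0,-5],[0,0,-5],[0,0,-5],[0,0,-5],[0,0,-5],[0,0,-5],[0,0,-5],[0,0,-5],[0,0,-5],[0,0,0]],"delta_pos":[[0,0,0],[0,0,0],[0,0,0],[0,0,0],[0,0,0],[0,0,0],[0,0,0],[0,0,0],[0,0,0],[0,0,0]],"grip":[0,0,0,0,0,0,0,0,0,0]}'; python3 -c 'from h import *; st()'
python3 -m jog '{"rot":[[0,0,-3],[0,0,-3],[0,0,-2],[0,0,0]],"delta_pos":[[0,0,0],[0,0,0],[0,0,0],[0,0,0]],"grip":[0,0,0,0]}';python3 -c 'from h import *; st()'
```

```text
time_s: 9.27
tcp_pos: [0.6632, -0.072, 0.1025]
ee_rot: [[-0.948, -0.319, 0.0], [-0.319, 0.948, -0.0], [-0.0, -0.0, -1.0]]
wrist_force: [-0.8, -0.4, 0.5]
gripper_width: 0.134
[ 0.6632 -0.072   0.1025] F [-0.8 -0.4  0.5] M [-0.103  0.207 -0.065] w 11.7 ang 108.6 j6 -79.1 9.2667
time_s: 9.6
tcp_pos: [0.6632, -0.0721, 0.1025]
ee_rot: [[-0.982, -0.187, 0.0], [-0.187, 0.982, -0.0], [-0.0, -0.0, -1.0]]
wrist_force: [-0.8, -0.7, -0.1]
gripper_width: 0.135
[ 0.6632 -0.0721  0.1025] F [-0.8 -0.7 -0.1] M [-0.24   0.096 -0.111] w 11.8 ang 100.78 j6 -86.9 9.6
```

```bash
for a in 1 ; do :; done
python3 -m jog '{"rot":[[0,0,-2],[0,0,-2],[0,0,0]],"delta_pos":[[0,0,0],[0,0,0],[0,0,0]],"grip":[0,0,0]}' >/dev/null;python3 -c 'from h import *; st()'
python3 -m jog '{"rot":[[0,0,-1],[0,0,-1],[0,0,0]],"delta_pos":[[0,0,0],[0,0,0],[0,0,0]],"grip":[0,0,0]}' >/dev/null;python3 -c 'from h import *; st()'
python3 -m jog '{"rot":[[0,0,-1],[0,0,-1],[0,0,0]],"delta_pos":[[0,0,0],[0,0,0],[0,0,0]],"grip":[0,0,0]}' >/dev/null;python3 -c 'from h import *; st()'
python3 -m jog '{"rot":[[0,0,-1],[0,0,0]],"delta_pos":[[0,0,0],[0,0,0]],"grip":[0,0]}' >/dev/null;python3 -c 'from h import *; st()'
```

```text
[ 0.6633 -0.0722  0.1025] F [-0.6 -1.1 -0.5] M [-0.428  0.046 -0.05 ] w 11.9 ang 96.79 j6 -90.9 9.85
[ 0.6633 -0.0722  0.1025] F [ 0.6 -3.1 -0.5] M [-0.831 -0.105  0.025] w 11.8 ang 94.7 j6 -93.0 10.1
[ 0.6633 -0.0722  0.1025] F [ 1.3 -4.5 -1.1] M [-1.232 -0.215  0.052] w 11.9 ang 92.65 j6 -95.0 10.35
[ 0.6632 -0.0722  0.1025] F [ 1.  -4.9 -1.5] M [-1.465 -0.297  0.281] w 11.4 ang 91.7 j6 -96.0 10.5167
```

```bash

python3 -m jog '{"rot":[[0,0,0],[0,0,0]],"delta_pos":[[0,-1,0],[0,0,0]],"grip":[0,0]}' >/dev/null;python3 -c 'from h import *; st()'
python3 -m jog '{"rot":[[0,0,-1],[0,0,0],[0,0,0]],"delta_pos":[[0,0,0],[0,0,0],[0,0,0]],"grip":[0,0,0]}' >/dev/null;python3 -c 'from h import *; st()'
python3 -m jog '{"rot":[[0,0,-1],[0,0,0],[0,0,0]],"delta_pos":[[0,0,0],[0,0,0],[0,0,0]],"grip":[0,0,0]}' >/dev/null;python3 -c 'from h import *; st()'
```

```text
[ 0.6632 -0.0723  0.1025] F [ 1.5 -1.4 -1.3] M [-0.476 -0.209  0.216] w 11.8 ang 91.72 j6 -95.9 10.6833
[ 0.6632 -0.0723  0.1025] F [ 1.  -1.1 -1.4] M [-0.152 -0.15   0.61 ] w 11.9 ang 90.77 j6 -96.9 10.9333
[ 0.6632 -0.0723  0.1025] F [ 1.   0.8 -1.9] M [ 0.271 -0.155  0.614] w 12.1 ang 89.74 j6 -97.9 11.1833
```

The moment climbed to 0.61 N m and levelled off as the tool kept turning, so the screw is seated at a tool angle of about 92° (the stage yaw predicts 91.8°). I'll unwind in 1° steps to find where the bar leaves the seat.

```bash

python3 -m jog '{"rot":[[0,0,1],[0,0,0],[0,0,0]],"delta_pos":[[0,0,0],[0,0,0],[0,0,0]],"grip":[0,0,0]}' >/dev/null;python3 -c 'from h import *; st()'
python3 -m jog '{"rot":[[0,0,1],[0,0,0],[0,0,0]],"delta_pos":[[0,0,0],[0,0,0],[0,0,0]],"grip":[0,0,0]}' >/dev/null;python3 -c 'from h import *; st()'
python3 -m jog '{"rot":[[0,0,1],[0,0,0],[0,0,0]],"delta_pos":[[0,0,0],[0,0,0],[0,0,0]],"grip":[0,0,0]}' >/dev/null;python3 -c 'from h import *; st()'
python3 -m jog '{"rot":[[0,0,1],[0,0,0],[0,0,0]],"delta_pos":[[0,0,0],[0,0,0],[0,0,0]],"grip":[0,0,0]}' >/dev/null;python3 -c 'from h import *; st()'
```

```text
[ 0.6632 -0.0723  0.1025] F [ 0.5  2.6 -1.4] M [ 0.686 -0.131  0.518] w 11.8 ang 90.7 j6 -96.9 11.4333
[ 0.6632 -0.0723  0.1025] F [ 0.9  4.  -1.2] M [ 1.033 -0.154  0.16 ] w 12.2 ang 91.65 j6 -95.9 11.6833
[ 0.6632 -0.0724  0.1025] F [ 0.7  5.5 -1.1] M [ 1.49  -0.098 -0.052] w 11.8 ang 92.67 j6 -94.9 11.9333
[ 0.6632 -0.0723  0.1025] F [ 0.5  5.4 -0.9] M [ 1.497 -0.123 -0.01 ] w 11.8 ang 93.69 j6 -93.9 12.1833
```

Seat release is at a tool angle of about 92.2°, so the quarter-turn target is about 182.2°, which is +88.5° from here.

```bash

python3 -m jog '{"rot":[[0,0,3],[0,0,5],[0,0,5],[0,0,5],[0,0,5],[0,0,5],[0,0,5],[0,0,5],[0,0,5],[0,0,5]],"delta_pos":[[0,0.5,0],[0,0,0],[0,0,0],[0,0,0],[0,0,0],[0,0,0],[0,0,0],[0,0,0],[0,0,0],[0,0,0]],"grip":[0,0,0,0,0,0,0,0,0,0]}' >/dev/null;python3 -c 'from h import *; st()'
python3 -m jog '{"rot":[[0,0,5],[0,0,5],[0,0,5],[0,0,5],[0,0,5],[0,0,5],[0,0,3],[0,0,2],[0,0,0],[0,0,0]],"delta_pos":[[0,0,0],[0,0,0],[0,0,0],[0,0,0],[0,0,0],[0,0,0],[0,0,0],[0,0,0],[0,0,0],[0,0,0]],"grip":[0,0,0,0,0,0,0,0,0,0]}' >/dev/null;python3 -c 'from h import *; st()'
```

```text
[ 0.6629 -0.0718  0.1025] F [-0.5  6.6 -1.1] M [ 1.592  0.119 -0.141] w 11.7 ang 141.91 j6 -45.7 13.0167
[ 0.6626 -0.0717  0.1025] F [-1.6  4.9 -0.1] M [1.687 0.426 0.099] w 11.7 ang 176.71 j6 -10.9 13.85
```

```bash

python3 -m jog '{"rot":[[0,0,3],[0,0,2.5],[0,0,0],[0,0,0],[0,0,0],[0,0,0]],"delta_pos":[[0,0,0],[0,0,0],[0,0,0],[0,0,0],[0,0,0],[0,0,0]],"grip":[0,0,0,0,0,0]}' >/dev/null;python3 -c 'from h import *; st()'
python3 - <<'E'
from h import *
load('scene','s4');load('top','t4')
b=cv2.imread('pics/s4.png')[160:240,185:265];a=cv2.imread('pics/t4.png')[150:240,225:315]
o=np.hstack([cv2.resize(a,(300,300),interpolation=2),cv2.resize(b,(300,300),interpolation=2)])
cv2.imwrite('pics/c4.png',cv2.convertScaleAbs(cv2.resize(o,(800,400),interpolation=2),alpha=1.8))
E
```

```text
[ 0.6625 -0.0717  0.1025] F [-1.7  6.4 -0.2] M [1.69  0.519 0.1  ] w 12.0 ang -177.8 j6 -5.4 14.35
```

View pics/c4.png

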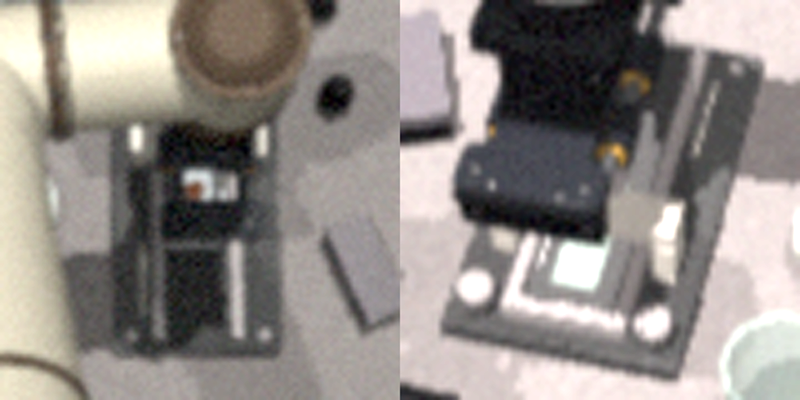

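The tool is at 182.2° with the wing held at 12 mm. The views show the carriage still home and the knobs and neighbours where they were. I'll do a quick pixel check on the bystanders and then hand in.

```bash
python3 - <<'E'
from h import *
from station import finish_job
a=cv2.imread('pics/scene0.png',0);b=cv2.imread('pics/s4.png',0)
for n,(x,y,w,h) in dict(driver=(160,228,70,28),beaker=(242,215,40,48),petri=(262,192,36,32),objective=(168,202,22,24),slide_box=(175,158,25,32),jar=(400,178,32,36),bottle=(122,98,28,38),knobs=(190,212,52,18)).items():
    A=a[y:y+h,x:x+w].astype(np.float32);B=b[y:y+h,x:x+w].astype(np.float32); print(n,np.round(cv2.phaseCorrelate(A,B)[0],2),round(float(np.corrcoef(A.ravel(),B.ravel())[0,1]),3))
st(); print(finish_job())
E
```

```text
driver [ 0.03 -0.01] 0.982
beaker [ 0.01 -0.01] 0.956
petri [ 0.11 -0.16] 0.887
objective [ 0.24 -0.14] 0.986
slide_box [0.44 0.03] 0.947
jar [-0.07 -0.03] 0.999
bottle [-0.05 -0.01] 0.949
knobs [-0.75  0.11] 0.642
[ 0.6625 -0.0717  0.1025] F [-1.1  6.1  0.8] M [1.694 0.43  0.058] w 11.1 ang -177.8 j6 -5.4 14.45
the job is handed in; nothing more can be done
None
```

The job is handed in with the gripper still holding the thumbscrew about a quarter turn off its seat, at 14.5 s on the robot's clock.

- **Carriage:** I pushed the tab with the shut fingers until it stopped at about x = −45 mm on the stage. The fingers stayed put while the push rose to about 16 N, and later pictures still show the slide at the rear.
- **Thumbscrew:** I turned it clockwise until the moment levelled off at about 0.61 N m, which I took as the seat. Unwinding, it left the seat at a tool angle of about 92.2° (the stage's turn predicted 91.8°). I stopped at 182.2°, so it is about 90° off, give or take a degree or so. The grip opening reads about 11–12 mm on the 12 mm bar.
- **What the checks left open:**
    - The gripper hid the wing at the end, so the 90° comes from the tool angle, not from seeing the bar.
    - A steady sideways force of about 6 N along the bar remained.
    - The final moment about the screw axis was slightly positive (about 0.06 to 0.1 N m), where friction should have left it slightly negative. I put that down to the sideways load.
- **Other things on the bench:** Six of the seven loose items showed shifts under 0.3 pixel. The slide box read 0.44 pixel with the arm's shadow nearby. The corner-screw patch gave a poor match (0.64), because it includes the carriage end and the gripper. The tool was never brought near the corner screws, and they look unmoved in the pictures.

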